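# Eject the recorder's battery and stop it with the other fingertip

### The arm

A 6-joint arm with a two-finger parallel gripper is mounted at the origin on the work surface. World frame = base frame: x ahead of the robot, y to its left, z up, the work surface at z = 0. Lengths are in mm, angles in degrees, forces in N, time in s.
With the tool pointing down it reaches from about 300 to 850 mm from the base axis. Payload 4.2 kg.
Tool frame: the origin (TCP) lies between the finger pads; the fingertips stand ahead of it and the grasp point (between the pads) lies 8 mm behind it (env.tip_reach is the x of the fingertips in the tool frame, in mm); x points along the fingers, y is the direction in which the jaws open and shut, and the axes are right-handed (so a half turn about x gives the same grasp; the last joint's range is limited). The gripper opens to 91 mm and grips with 3 to 60 N. Pads are 32 mm wide; open, the fingers measure 118 mm over their backs; the gripper's body (76 mm by 178 mm) begins 60 mm behind the grasp point.
Start: joints at [72.479, 18.312, 89.639, -0, 72.044, -1.146], TCP at [162.109, 551.693, 201.976] pointing down, gripper open.
Joint ranges: [-177.97, 177.97], [-48.28, 115.42], [12.27, 149.76], [-77.06, 257.06], [2.81, 150.46], [-146.56, 146.56]. Speed limits (degrees/s): [147.25, 147.25, 180, 180, 180, 180].

### API

Orientations are given as [roll, pitch, yaw] about the fixed x, y, z axes, in that order (R = Rz(yaw) Ry(pitch) Rx(roll)).
In Python, from workcell import env, cams gives the robot as it stands.
- The arm moves only by the tool arm_command, never from a script. Its argument "deltas" is a list of rows, each a list of 3 entries, a list of its own where there are three numbers: the opening, from 0 (shut) to 1 (fully open), then the shift along the world's x, y, z in mm, then the turn about the world's z in rad. A call has 1 to 20 rows; each row is the pose to reach, as a shift and turn from the pose commanded when the call began; what a row does not reach only later rows make up. A row lasts 1/10 s, in which the tool goes at most 50 mm and 8.59 degrees, less where a joint would pass 70% of its speed; a pose out of reach is approached as far as the arm can. A call with a gripper value outside its range is refused whole. The fingers move at their own pace and stop on an object; "grip_force" is the grip in N (left out, the last holds). Time passes only in rows, so rows that repeat a pose let the fingers close. It gives the time, the measured TCP pose, the force and the opening at its end, in the units of the state.
- env.state(): the state, without advancing time (a new reading comes with each control period).
- cams.grab_frame(name): name is "scene" or "top"; returns a dict with "img" (420x560x3 uint8, red, green, blue), "K" (3x3 intrinsics, pixels), "rvec" (rotation vector, rad) and "tvec" (3), from world to camera coordinates, as OpenCV has them. Camera axes: x right, y down, z forward; pixel columns grow to the right and rows downward; lengths in mm; the calibration is good to about 2 mm. A picture is of the moment at which its call begins. There is no depth.
- env.job_done(): hands the job in, once; it reports no verdict.
Trained networks look in a picture, given as the dict that the camera call returned (one of the last four; its "shot" number tells which), for a name from the list of things; names that differ only in an ending like _2 or _b are one class to them, and where a whole thing is asked for, a point or a joint stands for the part that bears it (a point fixed in the world has none). Each returns a list of dicts, best first, with "conf" (0 to 1); they miss things now and then, are a little off and sometimes report something else, mostly with a low value. They report only what shows in the picture. A call takes as long as a camera call.
- cams.silhouettes(picture, name): "region" (420x560 bool, what is visible of it) and "centre" ([column, row] in pixels, amid what is visible of it).
The state is a dict: "time_s": time; "qpos": joint angles; "qvel": joint speeds; "effort": joint torques, N m; "ee_pos": TCP position; "ee_rot": TCP orientation; "force": force on the tool from outside, world axes, zero at the start; "torque": the same for the moment, N m; "gripper_width": finger opening in mm.
Only numpy, scipy, OpenCV 4.12 (cv2) and the standard library are available. Lean on these libraries where they do the work, as an engineer would, in place of code of your own. Each camera call takes 0.05 s, during which the arm holds its last target.

### The job

The audio recorder's battery needs changing: press the release key beside the battery bay with one fingertip while the other fingertip waits in front of the bay, just above the deck, so that the battery springs out against that finger and is stopped with one to three centimetres of it showing instead of shooting off the deck. Once it has been caught and lies still, take both fingers away upwards and leave it sticking out of the bay, where the released key grips it. Do not lift the battery, and leave the things lying round the recorder where they are.

Things in the scene. Friction and masses are not known exactly. Their poses are not given: they have to be found in the camera images.
- recorder: desktop audio recorder, fixed, 165 mm deep (x) x 200 mm wide (y). Its -x side is its front: a low flat deck, 22 mm above the cart, x -85 to -25 mm; at x = -25 mm a riser goes up to the top, 52 mm above the cart, with a display and 9 mm high knobs. Three small transport keys, 5 mm high, on the deck at x -50, y 46, 66, 86 mm are not used. Origin: centre of the underside, on the cart; z up
- battery: battery in the bay: black block 70 mm long (x) x 38 mm wide (y) x 20 mm high, 0.1 kg. Origin: centre of its underside; x along its length, into the bay; its visible end face is 35 mm from the origin at -x. A spring behind it pushes it out along the recorder's -x, sliding on the deck: 4 N at home, 1 N at 36 mm out. Unhindered it shoots over 50 mm out within a fraction of a second
- bay (a point): fixed point of the recorder, at 9, -30, 22 mm in its frame, with the recorder's axes: where the battery's origin lies when it is fully home. The battery's x in this frame is minus the length by which it has come out
- bay_mouth (a point): fixed point of the recorder, at -26, -30, 22 mm in its frame, with the recorder's axes: at deck level, below the middle of the battery's end face when home. The bay is 40 mm wide; the battery comes out along -x of this frame, over 59 mm of flat deck
- key_top (a point): centre of the top of the release key's cap, 24 mm (x) x 18 mm (y), 13 mm above the deck when up. It lies beside the battery's way out: 25 mm out (-x) from bay_mouth and 38 mm to its +y side. An arm and a bar 4 mm high and thick run from the cap along the foot of the battery's end face; the bar holds the battery in and sinks into the deck with the key
- release_key (a joint): travel of the release key in m: 0 up, 0.006 fully down (cap then 7 mm above the deck). Pressed straight down; it lets the battery go at about 0.004; fully down takes about 6 N, up to 9 N while the battery leans on its bar. It springs back by itself; with the battery part-way out it rises only to about 0.004, its bar pressing on the battery from below and holding it by friction
- spare_battery: a second battery of the same kind lying on the cart beside the recorder, not to be moved. Origin: centre of the underside
- headshell: chrome headshell with cartridge, 55 mm long, 22 mm wide, 19 mm high, on the cart in front of the recorder, not to be moved. Origin: centre of the underside
- weight: silver record weight, 76 mm across, 44 mm high, on the cart in front of the recorder, not to be moved. Origin: centre of the underside
- adapter: aluminium record-centre adapter ring, 38 mm across, 10 mm high, on the cart in front of the recorder, not to be moved. Origin: centre of the underside
- tweezers: stainless tweezers, 137 mm long, 8 mm high, lying beside the recorder, not to be moved. Origin: middle of the underside
- pot: green ceramic plant pot, empty, 94 mm across, 80 mm high, behind the recorder, not to be moved. Origin: centre of the underside
- brush: record brush, a wooden block 125 x 32 mm, 34 mm high, behind the recorder, not to be moved. Origin: centre of the underside

How it is judged:
By the outcome, as a careful person would: the job done as asked, in the order asked, and still so for the second after the job is handed in, with the robot touching nothing.
It also fails if it takes over 29 s, if anything falls off the work surface, if the arm or the gripper's body presses on something with over 40 N, if the wrist force passes 120 N, or if a joint passes its speed limit or range.

## Working session

There is one attempt and no reset: what is moved stays moved. The work goes in short steps, Python scripts to look and compute and a tool call to move; the robot and the scene stay as the last step left them, time stands still between calls to the robot, and variables do not carry over. Pictures are saved under pics/ and viewed, and the job is handed in when it is done.

Besides the shell and the picture viewer there is one more tool, called after "Call:" as name(argument=value, ...) on one line, values as JSON. arm_command: Moves the arm, as the interface text tells. Its arguments: {"type":"object","properties":{"deltas":{"type":"array","items":{"type":"array"}},"grip_force":{"type":"number"}},"required":["deltas"]}

```bash
ls; mkdir -p pics; python3 - <<'E'
from workcell import env, cams
import cv2
print(env.state(), env.tip_reach)
for n in("scene","top"):
    f=cams.grab_frame(n); cv2.imwrite(f"pics/{n}0.png",f["img"][:,:,::-1]); print(n,f["K"],f["rvec"],f["tvec"],f["shot"])
    for t in("recorder","battery","release_key","key_top","bay_mouth","spare_battery"):
        try:
            for d in cams.silhouettes(f,t)[:3]: print(t,d["conf"],d["centre"],d["region"].sum())
        except Exception as e: print(t,e)
print(env.state()["time_s"])
E
```

```text
pics
{'time_s': 0.0, 'qpos': array([ 7.24787513e+01,  1.83497373e+01,  8.97065322e+01, -1.62001955e-03,
        7.20447809e+01, -1.14628024e+00]), 'qvel': array([ 0.01242312, -0.1050522 , -0.0234901 , -0.09329792,  0.106926  ,
        0.007423  ]), 'effort': array([-2.43325470e-03, -4.12443209e+01, -2.31972849e+01,  7.23168603e-02,
        4.58345760e-02, -1.32565829e-04]), 'ee_pos': array([161.95545757, 551.16100568, 201.13854306]), 'ee_rot': array([ -90.27303033,   89.89893777, -106.64749797]), 'force': array([-0.68955816, -1.05307171, -0.01592452]), 'torque': array([-0.03581929,  0.02046958, -0.04906455]), 'gripper_width': 91.29171687477523} 11.0
scene [[400.22922929   0.         284.72971006]
 [  0.         400.22922929 212.52362276]
 [  0.           0.           1.        ]] [ 1.40847463  2.390808   -0.69833097] [ 264.09702867 -351.93744986  952.27617628] 1
recorder 0.81 [231.8, 204.9] 10598
recorder 0.52 [252.9, 207.3] 274
battery 0.43 [255.1, 190.8] 48
release_key 0.72 [250.0, 209.2] 243
key_top 0.67 [254.0, 208.0] 288
bay_mouth 0.82 [231.3, 203.1] 10543
spare_battery 0.93 [206.3, 278.3] 1128
top [[534.56417662   0.         287.87201028]
 [  0.         534.56417662 211.78378409]
 [  0.           0.           1.        ]] [ 2.14685505 -2.14447558  0.08403331] [  4.95478578 517.63274131 865.2336813 ] 2
recorder 0.93 [359.2, 205.9] 12451
release_key 0.78 [334.7, 199.7] 299
key_top 0.75 [334.2, 204.7] 299
bay_mouth 0.82 [358.0, 205.4] 12578
spare_battery 0.9 [336.5, 124.1] 992
0.7
```

View pictures.

View pics/scene0.png

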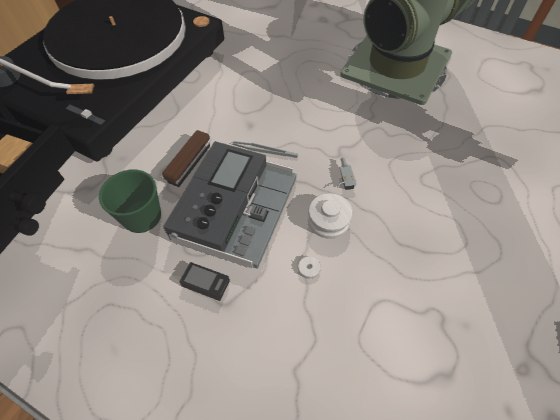

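View pics/top0.png

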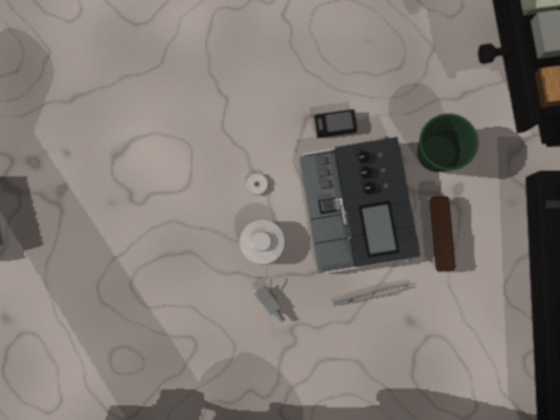

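```bash
python3 - <<'E'
import cv2
a=cv2.imread("pics/top0.png")[120:300,270:450]
cv2.imwrite("pics/topz.png",cv2.resize(a,(720,600)[:1]+(720,) if 0 else (600,600),interpolation=cv2.INTER_CUBIC))
a=cv2.imread("pics/scene0.png")[140:290,140:300]
cv2.imwrite("pics/scenez.png",cv2.resize(a,(640,600),interpolation=cv2.INTER_CUBIC))
E
```

```text
(no output)
```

View pics/topz.png

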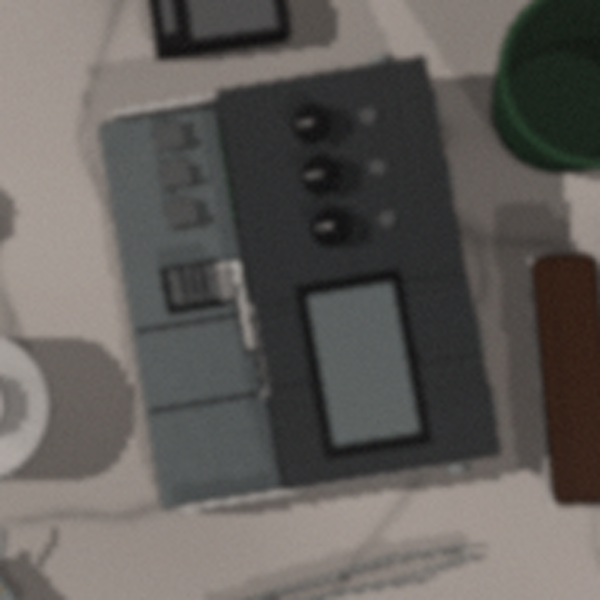

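View pics/scenez.png

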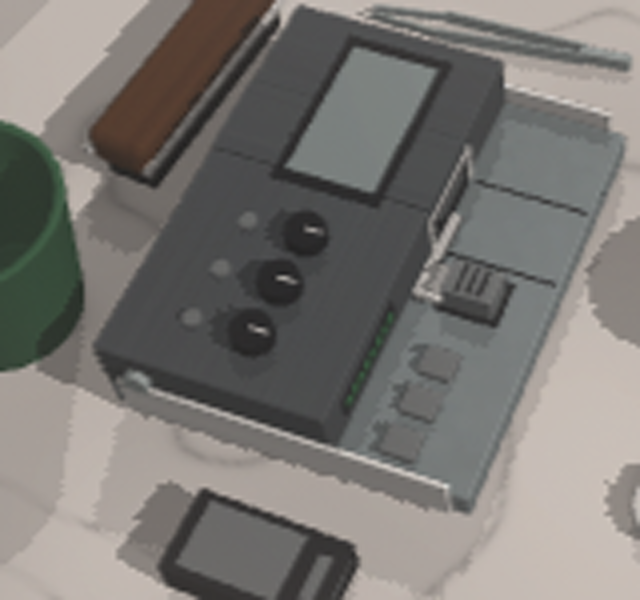

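```bash
cat > fit.py <<'E'
import numpy as np, cv2
from scipy.optimize import least_squares
K={"s":np.array([[400.22922929,0,284.72971006],[0,400.22922929,212.52362276],[0,0,1]]),"t":np.array([[534.56417662,0,287.87201028],[0,534.56417662,211.78378409],[0,0,1]])}
rv={"s":np.array([1.40847463,2.390808,-0.69833097]),"t":np.array([2.14685505,-2.14447558,0.08403331])}
tv={"s":np.array([264.09702867,-351.93744986,952.27617628]),"t":np.array([4.95478578,517.63274131,865.2336813])}
def proj(c,P): return cv2.projectPoints(np.array(P,float).reshape(-1,3),rv[c],tv[c],K[c],None)[0][:,0]
def world(p,P):
    P=np.array(P,float).reshape(-1,3);c,s=np.cos(p[2]),np.sin(p[2])
    return np.c_[p[0]+c*P[:,0]-s*P[:,1],p[1]+s*P[:,0]+c*P[:,1],P[:,2]]
obs=[("t",(-85,100,22),(102,123)),("t",(-85,-100,22),(163,507)),("t",(-25,100,52),(217,92)),("t",(80,100,52),(425,57)),("t",(80,-100,52),(498,455)),("t",(-25,-100,52),(283,487)),("t",(-51,8,35),(190,287)),
("s",(80,-100,52),(300,8)),("s",(-25,-100,52),(503,65)),("s",(-25,100,52),(330,435)),("s",(80,100,52),(97,350)),("s",(-85,100,22),(462,508)),("s",(-85,-100,22),(625,140)),("s",(-51,8,35),(478,278))]
def px(o): return np.array(o[2])/3.33333+[270,120] if o[0]=="t" else np.array(o[2])/4+[140,140]
def res(p,sel="ts"): return np.concatenate([proj(o[0],world(p,o[1]))[0]-px(o) for o in obs if o[0] in sel])
if __name__=="__main__":
    for sel in("ts","t","s"):
        r=least_squares(res,[535,-100,-1.4],args=(sel,),x_scale=[10,10,.1]); p=r.x
        print(sel,p[:2].round(1),np.degrees(p[2]).round(2),res(p).reshape(-1,2).round(1).tolist() if sel=="ts" else r.cost)
        for q in((-51,8,35),(-26,-30,22),(-62,-11,29)): print(q,world(p,q).round(1))
    from scipy.spatial.transform import Rotation as R
    print(R.from_euler("xyz",[-90.273,89.899,-106.647],degrees=True).as_matrix().round(3))
E
python3 fit.py
```

```text
ts [ 529.5 -111.6] -80.78 [[-2.3, -1.0], [-1.5, 0.2], [-1.2, -1.6], [-0.6, -1.4], [0.1, -0.6], [-0.2, 0.2], [0.2, -1.7], [-0.3, -1.6], [0.8, -1.6], [-1.6, -3.1], [-1.8, -1.1], [1.6, -1.7], [0.8, -1.5], [-1.2, 0.7]]
(-51, 8, 35) [[529.3 -60.   35. ]]
(-26, -30, 22) [[495.7 -90.8  22. ]]
(-62, -11, 29) [[508.7 -52.2  29. ]]
t [ 528.1 -112.9] -81.0 4.419399823597018
(-51, 8, 35) [[528.  -61.2  35. ]]
(-26, -30, 22) [[494.4 -91.9  22. ]]
(-62, -11, 29) [[507.5 -53.4  29. ]]
s [ 531.7 -109.7] -80.57 9.327941873149529
(-51, 8, 35) [[531.3 -58.1  35. ]]
(-26, -30, 22) [[497.9 -89.   22. ]]
(-62, -11, 29) [[510.7 -50.3  29. ]]
[[-0.001  0.282  0.959]
 [-0.002  0.959 -0.282]
 [-1.    -0.002 -0.   ]]
```

Call:
arm_command(deltas=[[0.285,[10,-18,0],-0.03],[0.285,[29,-50,0],-0.1],[0.285,[52,-90,0],-0.19],[0.285,[76,-132,0],-0.28],[0.285,[100,-174,0],-0.37],[0.285,[124,-216,0],-0.46],[0.285,[148,-258,0],-0.55],[0.285,[172,-300,0],-0.64],[0.285,[196,-342,0],-0.73],[0.285,[220,-384,0],-0.82],[0.285,[244,-426,0],-0.91],[0.285,[268,-468,0],-1.0],[0.285,[292,-510,-10],-1.06],[0.285,[315,-548,-30],-1.1],[0.285,[332,-580,-60],-1.124],[0.285,[343,-598,-90],-1.124],[0.285,[346.5,-604,-115],-1.124],[0.285,[346.5,-604,-122],-1.124],[0.285,[346.5,-604,-122],-1.124],[0.285,[346.5,-604,-122],-1.124]])

```text
time_s: 2.7
ee_pos: [509.2, -51.8, 81.1]
ee_rot: [79.0, 89.9, -1.7]
force: [0.9, -0.1, 0.6]
gripper_width: 26.0
```

```bash
python3 - <<'E'
from workcell import env, cams
import cv2
from scipy.spatial.transform import Rotation as R
s=env.state();print(s["time_s"],s["ee_pos"],s["force"],s["gripper_width"],s["qpos"]); print(R.from_euler("xyz",s["ee_rot"],degrees=True).as_matrix().round(3))
for n in("scene","top"):
    f=cams.grab_frame(n); cv2.imwrite(f"pics/{n}1.png",f["img"][:,:,::-1])
a=cv2.imread("pics/top1.png")[120:270,270:420]
cv2.imwrite("pics/topz1.png",cv2.resize(a,(600,600),interpolation=cv2.INTER_CUBIC))
a=cv2.imread("pics/scene1.png")[100:250,180:340]
cv2.imwrite("pics/scenez1.png",cv2.resize(a,(640,600),interpolation=cv2.INTER_CUBIC))
E
```

```text
2.7 [509.19351658 -51.79824     81.12530336] [ 0.88596138 -0.14291982  0.61254446] 25.98892895100119 [-7.10302995e+00  1.90376629e+01  1.07937465e+02  1.30320369e-02
  5.29146548e+01 -1.63791774e+01]
[[ 0.002  0.987  0.161]
 [-0.     0.161 -0.987]
 [-1.     0.002  0.   ]]
```

View pics/topz1.png

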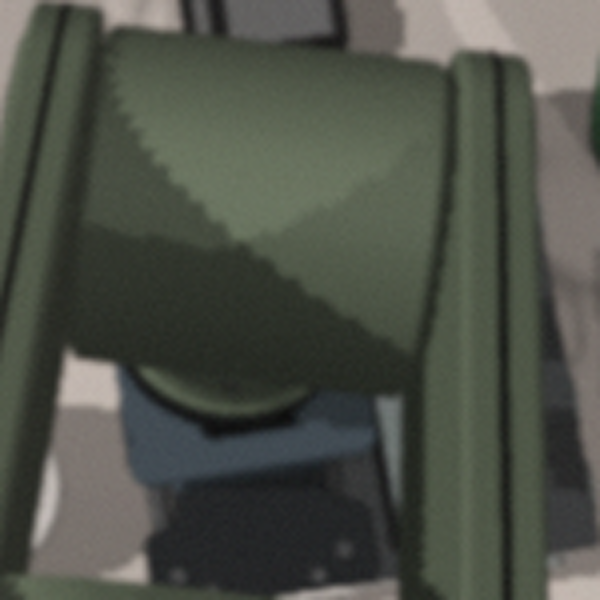

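View pics/scenez1.png

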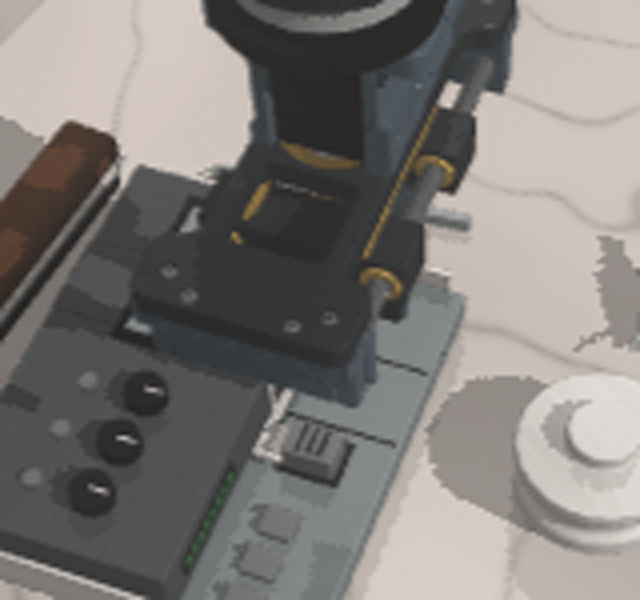

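```bash
python3 - <<'E'
from fit import *
import math
T=np.array([509.2,-51.8,81.1]); yv=np.array([.987,.161,0]); xv=np.array([.161,-.987,0])
def pt(x,y,z): return T+x*xv+y*yv+[0,0,z]
a=cv2.imread("pics/scenez1.png")
def d(P,col):
    q=[tuple(int(v) for v in (proj("s",p)[0]-[180,100]+.5)*4) for p in P]
    cv2.polylines(a,[np.array(q)],True,col,1)
for s in(1,-1):
  for z in(-11,50):
    d([pt(-16,s*13,z),pt(16,s*13,z),pt(16,s*26.5,z),pt(-16,s*26.5,z)],(0,0,255) if z<0 else (255,0,0))
p=[529.5,-111.6,math.radians(-80.78)]
W=lambda P:[w for w in world(p,P)]
d(W([(-63,-1,35),(-63,17,35),(-39,17,35),(-39,-1,35)]),(0,255,255))
d(W([(-85,-50,22),(-26,-50,22),(-26,-10,22),(-85,-10,22)]),(0,255,255))
d(W([(-85,-100,22),(-25,-100,22),(-25,100,22),(-85,100,22)]),(0,255,0))
d(W([(-25,-100,52),(80,-100,52),(80,100,52),(-25,100,52)]),(0,255,0))
cv2.imwrite("pics/ov1.png",a)
E
```

```text
(no output)
```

View pics/ov1.png

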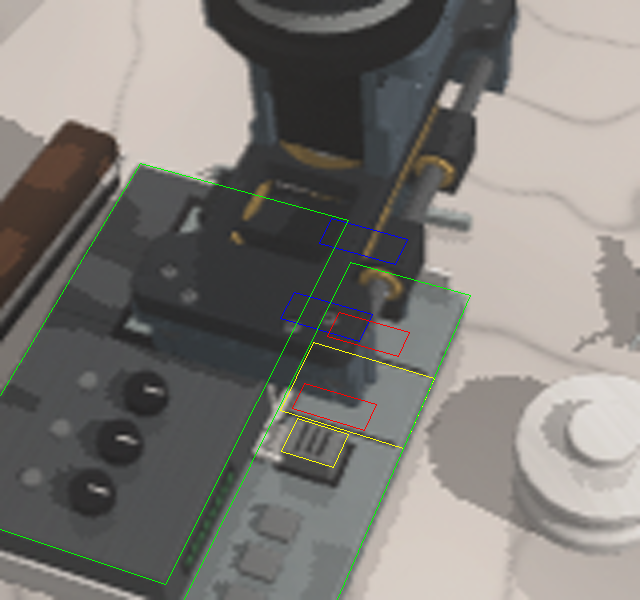

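```bash
python3 - <<'E'
import cv2
a=cv2.imread("pics/scene1.png")[150:220,210:290]
a=cv2.resize(a,(800,700)[:1]+(600,) if 0 else (686,600),interpolation=cv2.INTER_LANCZOS4)
cv2.imwrite("pics/sz1b.png",cv2.convertScaleAbs(a,alpha=1.8,beta=10))
E
```

```text
(no output)
```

View pics/sz1b.png

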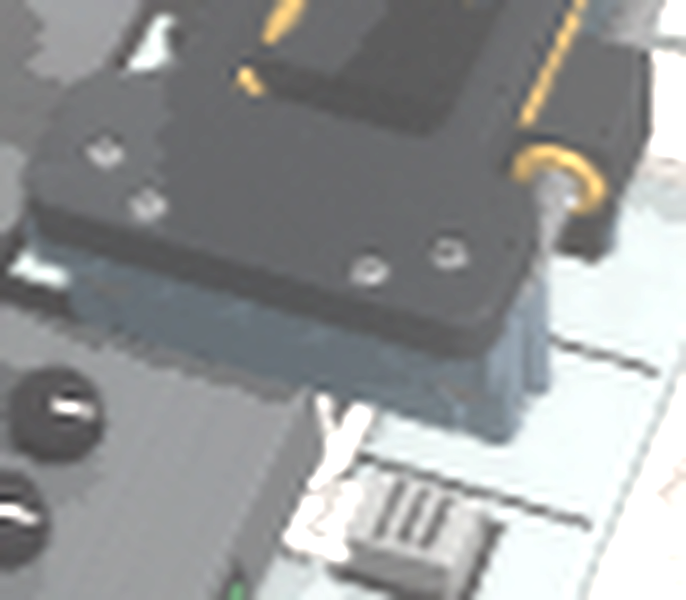

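```bash
python3 - <<'E'
from fit import *
T=np.array([509.2,-51.8,81.1]); yv=np.array([.987,.161,0]); xv=np.array([.161,-.987,0])
a=cv2.imread("pics/sz1b.png")
f=lambda x,y,z:tuple((( proj("s",T+x*xv+y*yv+[0,0,z])[0]-[210,150]+.5)*8.57).astype(int))
for z,c in((68,(0,0,255)),(90,(0,255,0))):
  print(z,[f(x,y,z) for x,y in((-38,89),(38,89),(38,-89))],[f(x,y,z) for x,y in((-89,38),(89,38),(89,-38))])
for z in (-11,0,20,40): print(z,[f(x,y,z) for x,y in((-16,26.5),(16,26.5),(16,13))])
E
python3 - <<'E'
import cv2
a=cv2.imread("pics/scene1.png")[0:260,180:400]
cv2.imwrite("pics/s1c.png",cv2.resize(a,(508,600),interpolation=cv2.INTER_CUBIC))
E
```

```text
68 [(np.int64(497), np.int64(570)), (np.int64(66), np.int64(438)), (np.int64(462), np.int64(-289))] [(np.int64(896), np.int64(411)), (np.int64(-74), np.int64(129)), (np.int64(106), np.int64(-170))]
90 [(np.int64(491), np.int64(495)), (np.int64(46), np.int64(361)), (np.int64(456), np.int64(-377))] [(np.int64(904), np.int64(333)), (np.int64(-98), np.int64(47)), (np.int64(89), np.int64(-256))]
-11 [(np.int64(524), np.int64(494)), (np.int64(369), np.int64(447)), (np.int64(395), np.int64(393))]
0 [(np.int64(522), np.int64(462)), (np.int64(364), np.int64(414)), (np.int64(391), np.int64(360))]
20 [(np.int64(519), np.int64(401)), (np.int64(357), np.int64(353)), (np.int64(384), np.int64(297))]
40 [(np.int64(515), np.int64(337)), (np.int64(348), np.int64(288)), (np.int64(377), np.int64(232))]
```

View pics/s1c.png

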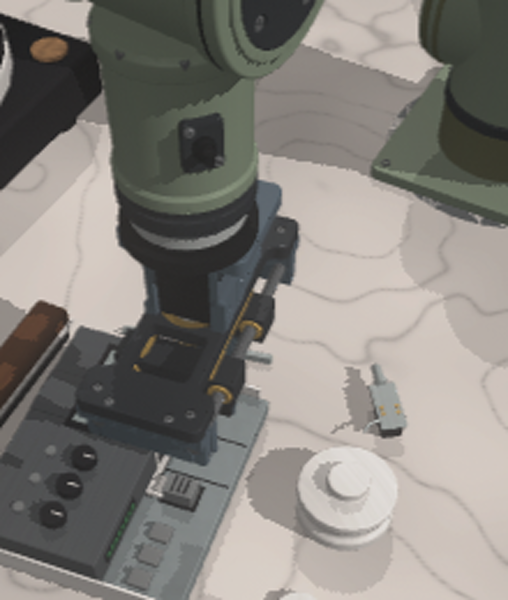

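Call:
arm_command(deltas=[[1,[0,0,0],0],[1,[0,0,0],0],[1,[0,0,0],0],[1,[0,0,0],0],[1,[0,0,0],0],[1,[0,0,0],0]])

```text
time_s: 3.4
ee_pos: [508.6, -52.3, 79.9]
ee_rot: [90.8, 90.0, 10.0]
force: [-0.4, 0.2, 0.2]
gripper_width: 71.0
```

```bash
python3 - <<'E'
from workcell import env, cams
import cv2
from fit import *
s=env.state();print(s["time_s"],s["ee_pos"],s["gripper_width"])
f=cams.grab_frame("scene"); cv2.imwrite(f"pics/scene2.png",f["img"][:,:,::-1])
a=cv2.resize(cv2.imread("pics/scene2.png")[130:230,200:310],None,fx=6,fy=6,interpolation=cv2.INTER_CUBIC)
T=s["ee_pos"]; yv=np.array([.987,.161,0]); xv=np.array([.161,-.987,0]); w=s["gripper_width"]/2
g=lambda x,y,z:((proj("s",T+x*xv+y*yv+[0,0,z])[0]-[200,130]+.5)*6).astype(int)
for z in(-11,60):
  for s_ in (1,-1): cv2.polylines(a,[np.array([g(x,s_*y,z) for x,y in((-16,w),(16,w),(16,w+13.5),(-16,w+13.5))])],True,(0,0,255),1)
cv2.imwrite("pics/sz2.png",a)
E
```

```text
3.4 [508.60805019 -52.33230835  79.9498194 ] 71.02918033128557
```

View pics/sz2.png

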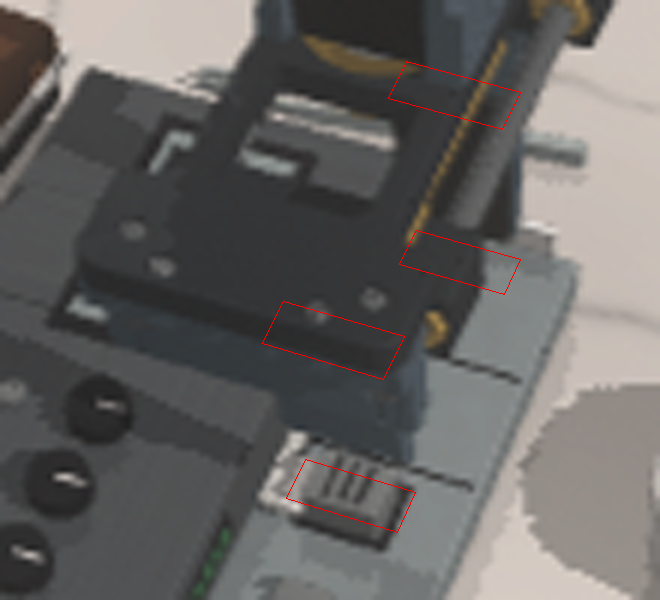

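```bash
python3 - <<'E'
import cv2,numpy as np
a=cv2.imread("pics/scene2.png")[150:225,205:295]
a=cv2.resize(a,None,fx=8,fy=8,interpolation=cv2.INTER_CUBIC)
a=(255*(a/255.)**.5).clip(0,255).astype('uint8')
a=cv2.convertScaleAbs(a,alpha=1.5,beta=-60)
cv2.imwrite("pics/sz2b.png",a)
E
```

```text
(no output)
```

View pics/sz2b.png

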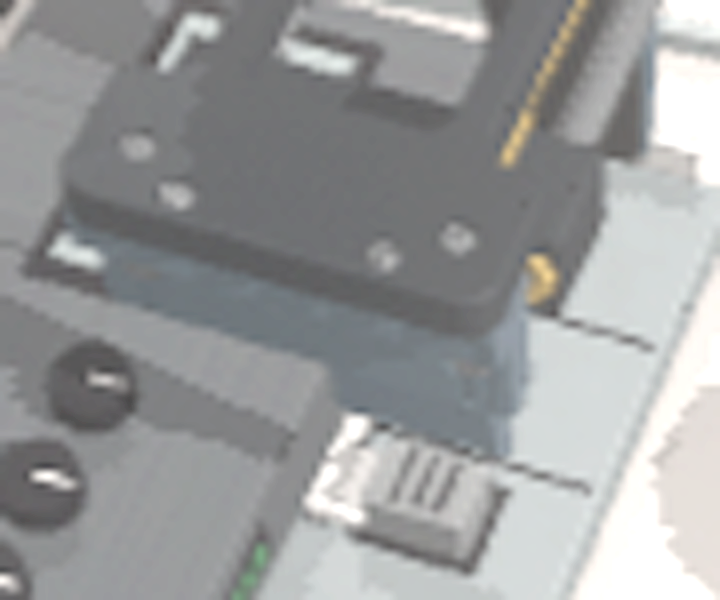

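Call:
arm_command(deltas=[[1,[0,0,0],0],[1,[0,0,0],0],[1,[0,0,0],0],[1,[0,0,0],0]])

```text
time_s: 3.85
ee_pos: [508.6, -52.3, 80.0]
ee_rot: [90.8, 90.0, 10.0]
force: [0.1, -0.2, -0.5]
gripper_width: 91.0
```

```bash
cat > ov.py <<'E'
from workcell import env, cams
from fit import *
import sys
def go(tag,x0,y0,w,h,k):
    s=env.state();print(s["time_s"],s["ee_pos"],s["gripper_width"],s["force"])
    f=cams.grab_frame("scene"); cv2.imwrite(f"pics/scene{tag}.png",f["img"][:,:,::-1])
    a=cv2.resize(cv2.imread(f"pics/scene{tag}.png")[y0:y0+h,x0:x0+w],None,fx=k,fy=k,interpolation=cv2.INTER_CUBIC)
    a=(255*(a/255.)**.5).clip(0,255).astype('uint8'); a=cv2.convertScaleAbs(a,alpha=1.5,beta=-60)
    cv2.imwrite(f"pics/z{tag}.png",a)
    T=s["ee_pos"]; yv=np.array([.987,.161,0]); xv=np.array([.161,-.987,0]); hw=s["gripper_width"]/2
    g=lambda x,y,z:((proj("s",T+x*xv+y*yv+[0,0,z])[0]-[x0,y0]+.5)*k).astype(int).tolist()
    print([g(x,y,-11) for x,y in((-16,hw),(16,hw),(16,hw+13.5),(-16,hw+13.5))])
E
python3 -c "
from ov import go; go('3',205,150,90,75,8)"
```

```text
3.85 [508.59995069 -52.31928572  79.96123717] 90.98222340211497 [ 0.09092797 -0.24679512 -0.52446906]
[[495, 535], [348, 490], [323, 543], [471, 589]]
```

View pics/z3.png

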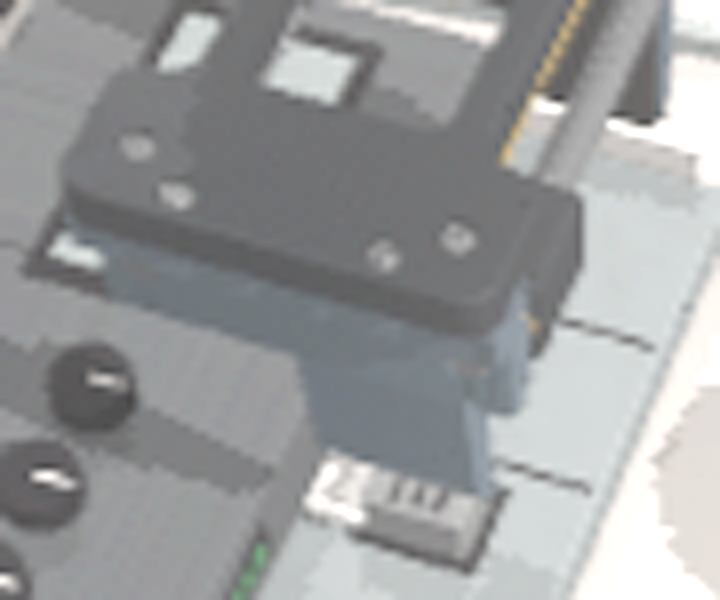

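```bash
python3 - <<'E'
from fit import *
print(proj("s",[[0,0,0],[100,0,0],[0,100,0]]).round(1), proj("t",[[0,0,0]]))
for c in "st":
    R=cv2.Rodrigues(rv[c])[0]; print(c,-R.T@tv[c])
E
python3 - <<'E'
import cv2
a=cv2.imread("pics/scene3.png")[0:300,160:460]
cv2.imwrite("pics/s3c.png",cv2.resize(a,(600,600),interpolation=cv2.INTER_CUBIC))
E
```

```text
[[395.7  64.6]
 [380.   89.6]
 [436.7  78. ]] [[290.93320755 531.59093692]]
s [832.80218941 163.93840809 616.44289009]
t [415.79863497 -26.52875472 918.15317261]
```

View pics/s3c.png

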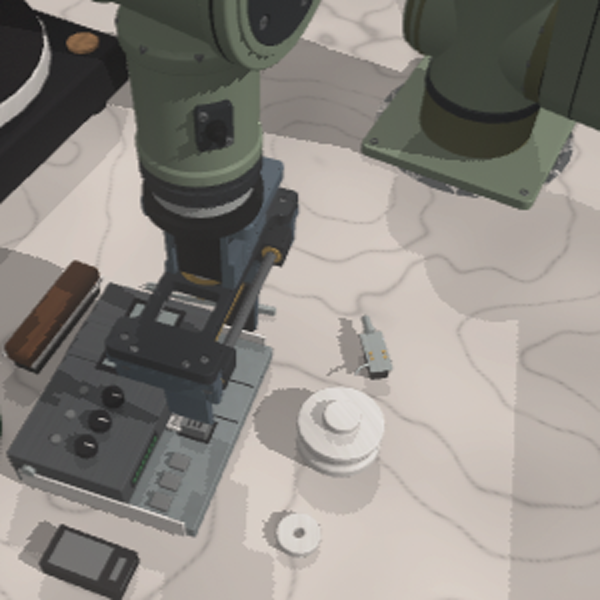

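Call:
arm_command(deltas=[[0.285,[0,0,0],0],[0.285,[0,0,0],0],[0.285,[0,0,-3],0],[0.285,[0,0,-8],0],[0.285,[0,0,-14],0],[0.285,[0,0,-20],0],[0.285,[0,0,-25],0],[0.285,[0,0,-28],0],[0.285,[0,0,-30],0],[0.285,[0,0,-30],0]])

```text
time_s: 4.9
ee_pos: [508.5, -52.3, 49.7]
ee_rot: [-109.2, 90.0, 170.1]
force: [0.4, -0.2, 0.1]
gripper_width: 25.8
```

```bash
python3 -c "
from ov import go; go('4',205,150,90,75,8)"
```

```text
4.9 [508.48605552 -52.28510888  49.70501789] 25.821647378330297 [ 0.44779833 -0.16283872  0.0839453 ]
[[557, 488], [418, 446], [395, 495], [534, 538]]
```

View pics/z4.png

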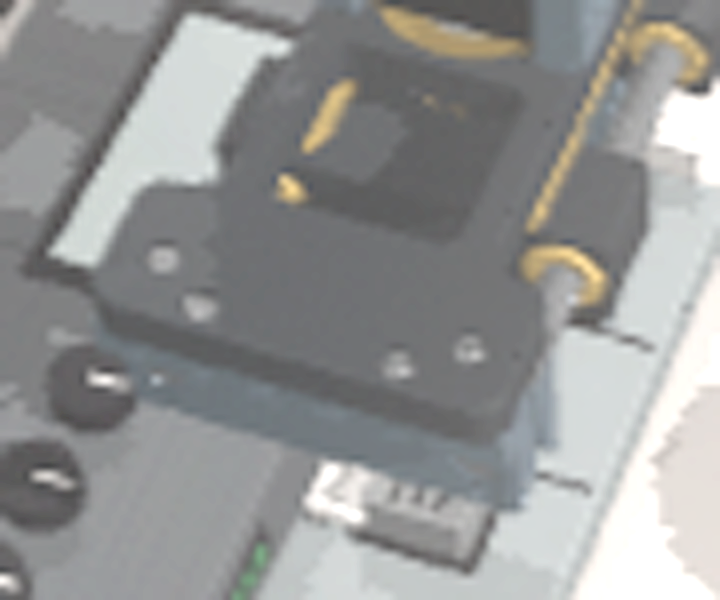

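Call:
arm_command(deltas=[[0.285,[0,0,-1],0],[0.285,[0,0,-2],0],[0.285,[0,0,-3],0],[0.285,[0,0,-4],0],[0.285,[0,0,-5],0],[0.285,[0,0,-5],0]])

```text
time_s: 5.55
ee_pos: [508.5, -52.3, 44.8]
ee_rot: [-118.1, 90.0, 161.1]
force: [-0.3, 0.4, 0.5]
gripper_width: 25.6
```

Call:
arm_command(deltas=[[0.285,[0,0,-1],0],[0.285,[0,0,-2],0],[0.285,[0,0,-2],0]])

```text
time_s: 5.85
ee_pos: [508.5, -52.3, 42.8]
ee_rot: [-114.4, 90.0, 164.8]
force: [-0.4, -0.2, -0.1]
gripper_width: 26.3
```

Call:
arm_command(deltas=[[0.285,[0,0,-1],0],[0.285,[0,0,-2],0],[0.285,[0,0,-3],0],[0.285,[0,0,-3],0]])

```text
time_s: 6.25
ee_pos: [508.5, -52.3, 39.8]
ee_rot: [-112.0, 90.0, 167.2]
force: [-0.2, -0.5, 0.1]
gripper_width: 26.2
```

```bash
python3 -c "
from ov import go; go('5',205,150,90,75,8)
from workcell import env
print(env.tip_reach)"
```

```text
6.25 [508.48175153 -52.28510979  39.79968976] 26.240010117224656 [-0.24449881 -0.53714516  0.12405612]
[[558, 513], [421, 472], [398, 521], [536, 563]]
11.0
```

View pics/z5.png

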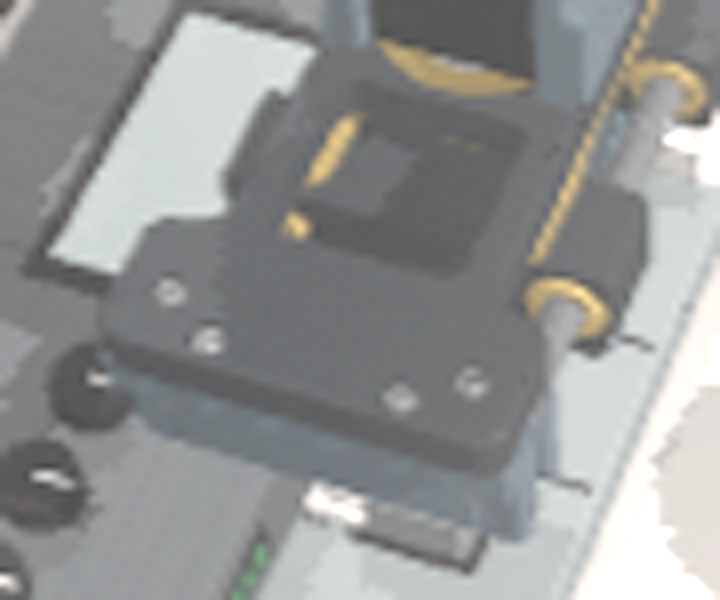

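Call:
arm_command(deltas=[[0.285,[0,0,-1],0],[0.285,[0,0,-2],0],[0.285,[0,0,-3],0],[0.285,[0,0,-3],0]])

```text
time_s: 6.7
ee_pos: [508.5, -52.3, 36.8]
ee_rot: [-110.1, 90.0, 169.1]
force: [0.1, -0.4, -0.2]
gripper_width: 25.8
```

Call:
arm_command(deltas=[[0.285,[0,0,-1],0],[0.285,[0,0,-2],0],[0.285,[0,0,-2],0]])

```text
time_s: 7.0
ee_pos: [508.5, -52.3, 34.8]
ee_rot: [-121.9, 90.0, 157.4]
force: [-0.1, 0.1, -0.5]
gripper_width: 26.0
```

```bash
python3 -c "
from ov import go; go('6',205,150,90,75,8)
"
```

```text
7.0 [508.48981497 -52.28516195  34.8393414 ] 25.972191997477374 [-0.06976838  0.11647504 -0.54734213]
[[558, 525], [422, 483], [399, 532], [536, 575]]
```

View pics/z6.png

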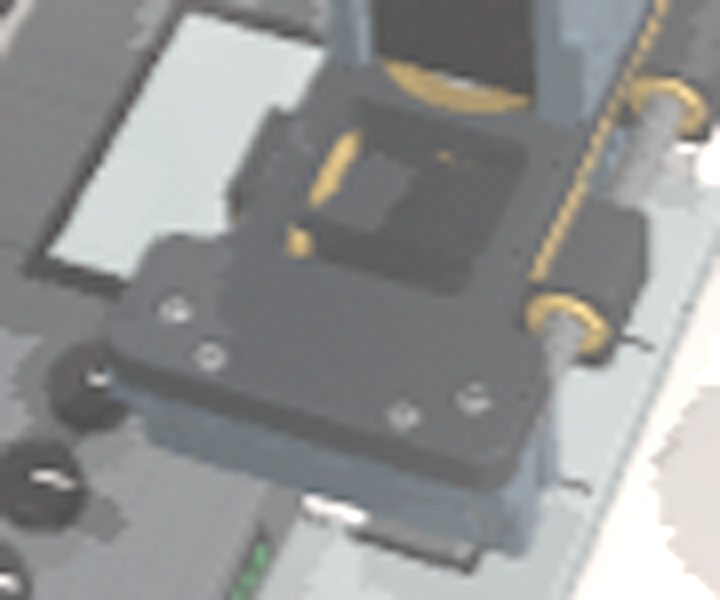

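```bash
python3 - <<'E'
from workcell import env, cams
from fit import *
s=env.state()
f=cams.grab_frame("top"); a=f["img"][:,:,::-1].copy(); cv2.imwrite("pics/top6.png",a)
print(f["rvec"],f["tvec"])
x0,y0,k=250,130,5
a=cv2.resize(a[y0:y0+120,x0:x0+130],None,fx=k,fy=k,interpolation=cv2.INTER_CUBIC)
a=(255*(a/255.)**.5).clip(0,255).astype('uint8'); a=cv2.convertScaleAbs(a,alpha=1.5,beta=-60)
T=s["ee_pos"]; yv=np.array([.987,.161,0]); xv=np.array([.161,-.987,0])
g=lambda x,y,z:((proj("t",T+x*xv+y*yv+[0,0,z])[0]-[x0,y0]+.5)*k).astype(int)
for z,c in((68,(0,0,255)),(100,(0,255,0))):
    cv2.polylines(a,[np.array([g(x,y,z) for x,y in((-38,-89),(38,-89),(38,89),(-38,89))])],True,c,1)
cv2.imwrite("pics/tz6.png",a)
E
```

```text
[ 2.14685505 -2.14447558  0.08403331] [  4.95478578 517.63274131 865.2336813 ]
```

View pics/tz6.png

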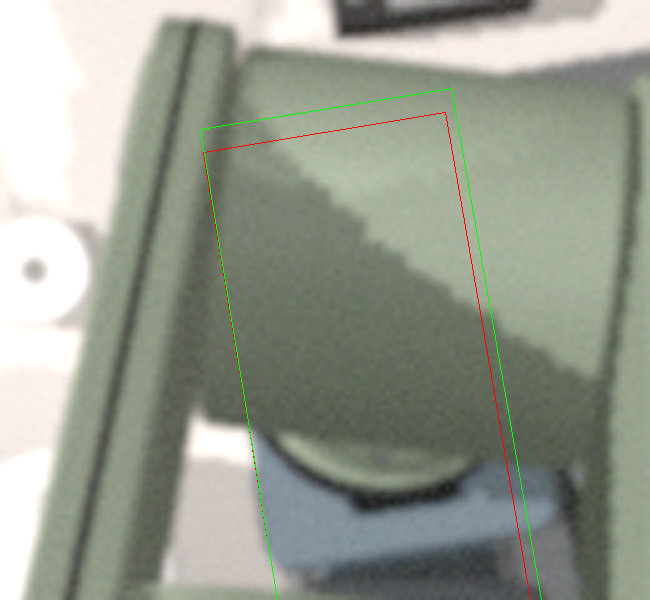

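Call:
arm_command(deltas=[[0.285,[0,0,-1],0],[0.285,[0,0,-2],0],[0.285,[0,0,-2],0]])

```text
time_s: 7.4
ee_pos: [508.5, -52.3, 32.8]
ee_rot: [-111.6, 90.0, 167.7]
force: [-0.1, -0.0, 0.2]
gripper_width: 26.0
```

Call:
arm_command(deltas=[[0.285,[0,0,-1],0],[0.285,[0,0,-2],0],[0.285,[0,0,-2],0]])

```text
time_s: 7.7
ee_pos: [508.5, -52.3, 30.8]
ee_rot: [-110.7, 90.0, 168.5]
force: [-0.2, 0.2, -0.8]
gripper_width: 26.4
```

```bash
python3 - <<'E'
from fit import *
def w4(p,P): return world(p,P)+[0,0,p[3]]
def r4(p): return np.concatenate([proj(o[0],w4(p,o[1]))[0]-(px(o)-.35) for o in obs])
r=least_squares(r4,[530,-111,-1.4,0],x_scale=[10,10,.1,10],loss="soft_l1");p=r.x
print(p,np.degrees(p[2]),r.cost,r4(p).reshape(-1,2).round(1).tolist())
print(np.sqrt(np.diag(np.linalg.inv(r.jac.T@r.jac))))
for q in((-51,8,35),(-26,-30,22),(-62,-11,29)): print(q,w4(p,q).round(1))
E
```

```text
[ 529.18292261 -112.73314086   -1.4104722    -5.23548113] -80.81410415655041 8.036956907900551 [[-1.2, 0.1], [-0.5, 0.7], [-0.3, -0.3], [-0.0, -0.0], [0.5, 0.1], [0.5, 0.8], [1.1, -0.7], [0.1, 0.3], [0.8, 0.3], [-1.3, -1.7], [-1.0, 0.4], [1.7, -0.4], [0.7, 0.2], [-1.1, 2.3]]
[0.59836777 0.7116628  0.00502359 1.53379134]
(-51, 8, 35) [[528.9 -61.1  29.8]]
(-26, -30, 22) [[495.4 -91.9  16.8]]
(-62, -11, 29) [[508.4 -53.3  23.8]]
```

Call:
arm_command(deltas=[[0.285,[0,0,-1],0],[0.285,[0,0,-2],0],[0.285,[0,0,-2],0]])

```text
time_s: 8.0
ee_pos: [508.5, -52.3, 28.8]
ee_rot: [-114.3, 90.0, 164.9]
force: [-0.4, -0.4, 0.5]
gripper_width: 25.9
```

Call:
arm_command(deltas=[[0.285,[0,0,-1],0],[0.285,[0,0,-2],0],[0.285,[0,0,-2],0]])

```text
time_s: 8.3
ee_pos: [508.5, -52.3, 26.8]
ee_rot: [-109.5, 90.0, 169.7]
force: [-0.3, -0.6, 0.9]
gripper_width: 26.1
```

```bash
python3 -c "
from ov import go; go('7',205,150,90,75,8)
"
```

```text
8.3 [508.46392121 -52.301425    26.81782994] 26.141959248946897 [-0.25235065 -0.56461073  0.85056532]
[[559, 544], [425, 503], [402, 552], [538, 594]]
```

View pics/z7.png

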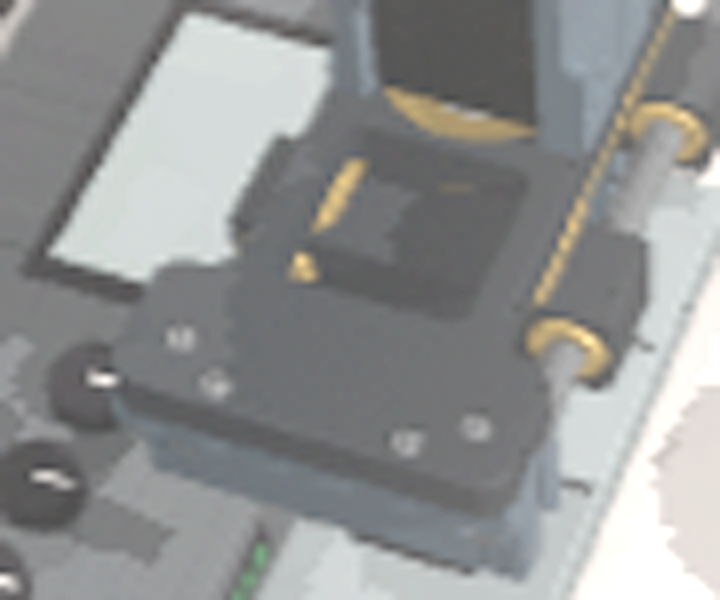

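Call:
arm_command(deltas=[[0.285,[0,0,-1],0],[0.285,[0,0,-1],0]])

```text
time_s: 8.55
ee_pos: [508.5, -52.3, 25.9]
ee_rot: [-115.0, 90.0, 164.2]
force: [-0.2, -0.2, 0.6]
gripper_width: 25.9
```

Call:
arm_command(deltas=[[0.285,[0,0,-1],0],[0.285,[0,0,-1],0]])

```text
time_s: 8.75
ee_pos: [508.5, -52.3, 24.9]
ee_rot: [-102.7, 90.0, 176.5]
force: [-0.5, -0.2, -0.7]
gripper_width: 26.2
```

Call:
arm_command(deltas=[[0.285,[0,0,-1],0],[0.285,[0,0,-2],0],[0.285,[0,0,-2],0]])

```text
time_s: 9.05
ee_pos: [508.7, -52.3, 23.1]
ee_rot: [80.8, 90.0, 0.0]
force: [-0.9, 0.2, 2.0]
gripper_width: 26.0
```

Call:
arm_command(deltas=[[0.285,[0,0,-1],0],[0.285,[0,0,-2],0],[0.285,[0,0,-2],0]])

```text
time_s: 9.35
ee_pos: [508.7, -52.3, 21.1]
ee_rot: [76.0, 90.0, -4.8]
force: [-0.3, 0.9, 4.2]
gripper_width: 26.1
```

Call:
arm_command(deltas=[[0.285,[0,0,-1],0],[0.285,[0,0,-1.5],0],[0.285,[0,0,-1.5],0]])

```text
time_s: 9.65
ee_pos: [508.6, -52.0, 19.4]
ee_rot: [165.1, 90.0, 84.3]
force: [-0.1, 0.3, 2.1]
gripper_width: 25.9
```

```bash
python3 -c "
from ov import go; go('8',205,150,90,75,8)
"
```

```text
9.65 [508.59177539 -52.04507699  19.41996602] 25.893413036419624 [-0.05289516  0.32936844  2.09385722]
[[561, 562], [427, 521], [405, 570], [539, 611]]
```

View pics/z8.png

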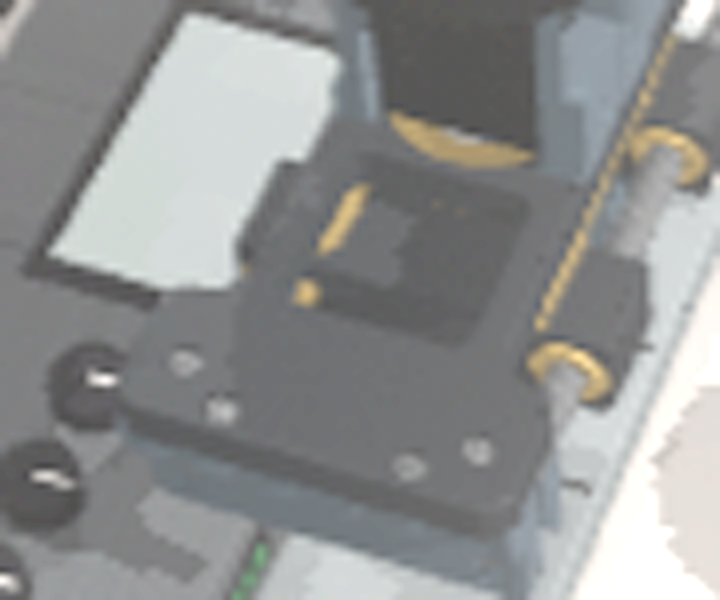

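Call:
arm_command(deltas=[[0.285,[0,0,0],0],[0.285,[0,0,0],0]])

```text
time_s: 9.9
ee_pos: [508.6, -52.1, 19.4]
ee_rot: [159.6, 90.0, 78.8]
force: [-0.1, 1.5, 3.7]
gripper_width: 26.4
```

```bash
python3 -c "
from workcell import env,cams
s=env.state();print(s['time_s'],s['ee_pos'],s['force'],s['torque'])
import cv2
f=cams.grab_frame('scene')
for d in cams.silhouettes(f,'battery')[:4]: print(d['conf'],d['centre'],d['region'].sum())
for d in cams.silhouettes(f,'release_key')[:4]: print(d['conf'],d['centre'],d['region'].sum())
a=f['img'][:,:,::-1]; cv2.imwrite('pics/s9.png',cv2.resize(a[60:300,140:380],(600,600),interpolation=cv2.INTER_CUBIC))
s=env.state();print(s['time_s'],s['ee_pos'],s['force'],s['torque'])
"
```

```text
9.9 [508.6164538  -52.09864234  19.43416077] [-0.1368377   1.53447858  3.72642684] [ 0.27346168  0.13384661 -0.06263735]
0.53 [216.8, 217.9] 7168
10.05 [508.58390773 -52.08933213  19.42444717] [-1.68260323  3.67707429  3.75092115] [ 0.34630858  0.08528072 -0.10064675]
```

View pics/s9.png

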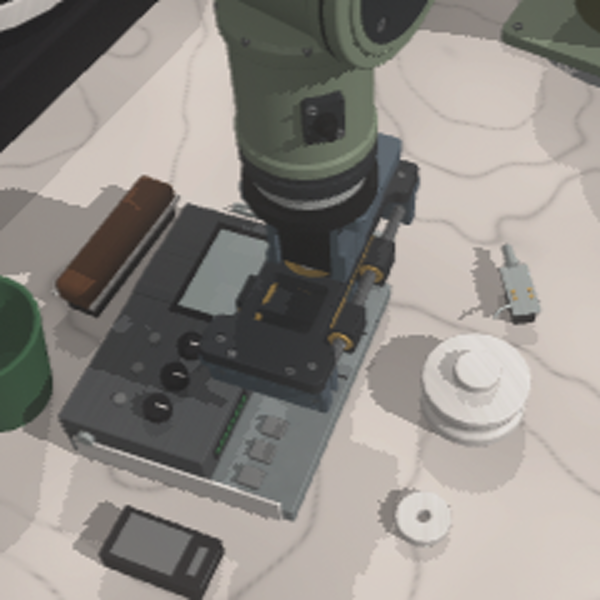

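Call:
arm_command(deltas=[[0.285,[0,0,0],0],[0.285,[0,0,1],0],[0.285,[0,0,2],0],[0.285,[0,0,3],0],[0.285,[0,0,4],0],[0.285,[0,0,4],0]])

```text
time_s: 10.65
ee_pos: [508.2, -52.4, 23.3]
ee_rot: [-98.0, 90.0, -178.8]
force: [-0.5, 1.1, -0.5]
gripper_width: 25.9
```

Call:
arm_command(deltas=[[0.285,[0,0,2],0],[0.285,[0,0,4],0],[0.285,[0,0,7],0],[0.285,[0,0,10],0],[0.285,[0,0,14],0],[0.285,[0,0,19],0],[0.285,[0,0,26],0],[0.285,[0,0,36],0],[0.285,[0,0,50],0],[0.285,[0,0,68],0],[0.285,[0,0,90],0],[0.285,[0,0,115],0],[0.285,[0,0,140],0],[0.285,[0,0,160],0],[0.285,[0,0,172],0],[0.285,[0,0,177],0]])

```text
time_s: 12.25
ee_pos: [509.1, -52.4, 202.0]
ee_rot: [73.8, 89.9, -7.0]
force: [1.3, -0.4, 0.1]
gripper_width: 26.3
```

```bash
python3 -c "
from workcell import env,cams
import cv2
f=cams.grab_frame('scene');g=cams.grab_frame('top')
for h in (f,g):
  for n in('battery','release_key'):
    for d in cams.silhouettes(h,n)[:3]: print(n,d['conf'],d['centre'],d['region'].sum())
cv2.imwrite('pics/scene10.png',f['img'][:,:,::-1]); cv2.imwrite('pics/top10.png',g['img'][:,:,::-1])
a=f['img'][:,:,::-1]; cv2.imwrite('pics/s10.png',cv2.resize(a[140:240,200:310],None,fx=6,fy=6,interpolation=cv2.INTER_CUBIC))
a=g['img'][:,:,::-1]; cv2.imwrite('pics/t10.png',cv2.resize(a[130:290,290:420],None,fx=3.7,fy=3.7,interpolation=cv2.INTER_CUBIC))
s=env.state();print(s['time_s'],s['ee_pos'],s['force'])
"
```

```text
battery 0.52 [262.0, 189.6] 336
battery 0.4 [229.9, 207.7] 10364
release_key 0.57 [252.0, 211.1] 252
battery 0.64 [379.0, 231.5] 883
12.55 [507.97936964 -52.2363204  199.36939044] [-0.49422947 -0.43600506 -0.44415181]
```

View pics/s10.png

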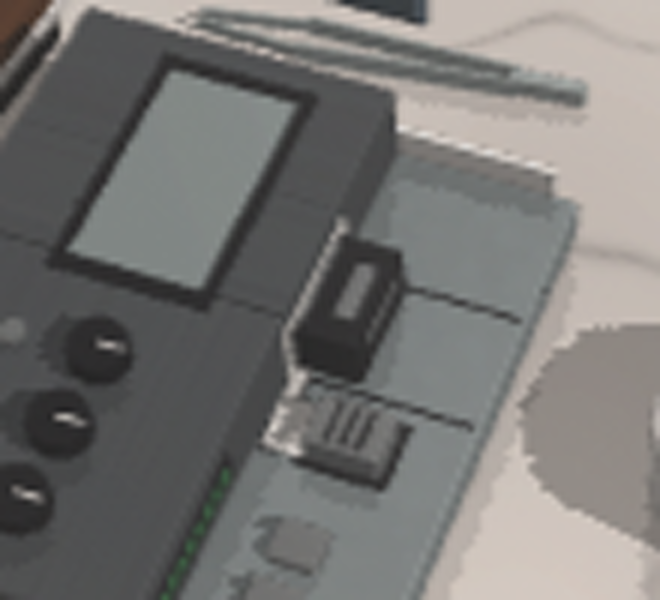

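View pics/t10.png

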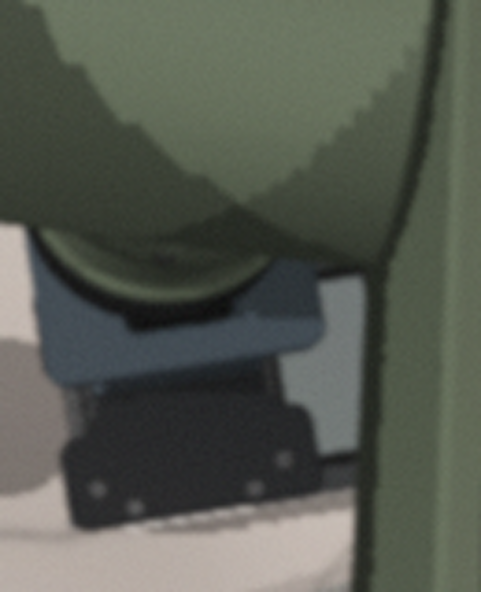

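```bash
python3 - <<'E'
from fit import *
p=[531.7,-109.7,np.radians(-80.57)]
for d in(0,10,15,20,25,30):
    q=world(p,[(-26-d,-49,42),(-26-d,-11,42),(-26-d,-11,22)])
    print(d,((proj("s",q)-[200,140]+.5)*6).round().tolist())
# key relative check
print(((proj("s",world(p,[(-39,-1,35),(-63,-1,35),(-63,17,35)]))-[200,140]+.5)*6).round().tolist())
E
```

```text
0 [[346.0, 244.0], [298.0, 343.0], [303.0, 381.0]]
10 [[377.0, 253.0], [330.0, 352.0], [334.0, 390.0]]
15 [[393.0, 258.0], [346.0, 357.0], [350.0, 395.0]]
20 [[409.0, 262.0], [362.0, 362.0], [366.0, 400.0]]
25 [[424.0, 267.0], [378.0, 367.0], [381.0, 405.0]]
30 [[440.0, 271.0], [394.0, 371.0], [397.0, 409.0]]
[[328.0, 396.0], [405.0, 419.0], [383.0, 469.0]]
```

Call:
arm_command(deltas=[[0.285,[0,0,0],0],[0.285,[0,0,0],0],[0.285,[0,0,0],0],[0.285,[0,0,0],0],[0.285,[0,0,0],0],[0.285,[0,0,0],0]])

```text
time_s: 13.15
ee_pos: [508.6, -52.3, 200.5]
ee_rot: [89.6, 90.0, 8.9]
force: [-0.2, 0.4, 0.3]
gripper_width: 25.4
```

```bash
python3 -c "
from workcell import env,cams
import cv2,numpy as np
f=cams.grab_frame('scene')['img'][:,:,::-1].astype(int)
a=cv2.imread('pics/scene10.png').astype(int); o=cv2.imread('pics/scene0.png').astype(int)
print(np.abs(f-a)[165:225,230:290].mean(), np.abs(f-a)[165:225,230:290].max())
d=np.abs(f-o).max(2)
cv2.imwrite('pics/diff.png',np.clip(d*3,0,255).astype('uint8'))
s=env.state();print(s['time_s'],s['force'])
"
```

```text
0.3314814814814815 4
13.2 [-0.11461457  0.46296137 -0.98422377]
```

View pics/diff.png

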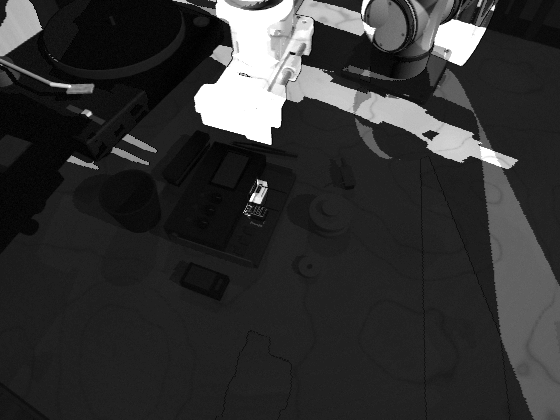

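The difference image shows changes only at the battery and key (around column 258, row 195), plus the arm and its shadows. The other objects have not moved, and the battery is still.

```bash
python3 -c "
from workcell import env
print(env.job_done())"
```

```text
the job is handed in; nothing more can be done
None
```

The battery was released, caught and left sticking out of the bay, and I handed the job in at about 13.2 s of the 29 s allowed.

I set the fingers about 26 mm apart. One pressed the release key while the other waited in front of the bay. When the battery let go, the key force dropped and the waiting finger felt a push of about 1.5–3.7 N. I waited about 0.4 s, raised both fingers slowly until the key gripped, then took them straight up.

**Last checks**
- **Battery position:** the scene picture shows about 18–20 mm of it out, within the 10–30 mm asked. Two pictures about 0.7 s apart show no movement.
- **Other objects:** comparing the scene picture with the first one, only the battery and key changed; the arm and its shadows also differ. None of the other things moved in that view.
- **Forces:** the highest reading I saw at the tool was about 4 N.

**What disagreed**
- **Height:** the finger met the key about 20 mm lower than the given sizes and my camera fit predicted. The scene picture had also shown the fingers higher than calculated. I did not find the cause, so I found the key by feeling for it in small steps down.
- **Top camera:** the arm blocked its view at the end, so the final position rests on the scene camera alone.

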